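Release the clamp of a sieve shaker with its two-button release

TASK

The sieving run is over: switch the sieve shaker off by pressing down the raised half of its red rocker switch. Then press its two yellow clamp-release buttons together, one fingertip on each, and keep both held down until the sprung clamp bridge has risen all the way to its top stop by itself; only then let the buttons come back up. Do not release the clamp while the switch is still on, do not touch the clamp beam or the sieves, and leave everything standing round the shaker where it is.

Things in the scene. Friction and masses are not known exactly. Their poses are not given: they have to be found in the camera images.
- shaker: bench sieve shaker, fixed: blue box, grey deck 64 mm up. Origin on the worktop under the sieves' axis; x to its rear, y left, z up. Box x -150..62, y -110..110 mm. In a row at x -107: yellow buttons (y 50, -10), rocker switch (y -84). At x 0 the sieves stand between clamp rods at y +-78, radius 13; before each rod a grey bolt guide (x -51..-19, y +-13 about the rod), top 92 mm up.
- release_left_top (a point): centre of the flat top of the left yellow release button (moves with it); 27 mm diameter, standing 11 mm out of a black housing of 43 mm diameter; 89 mm above the worktop when out, 82 mm fully down. The buttons are 60 mm apart, centre to centre, along the shaker's y.
- release_right_top (a point): centre of the top of the right yellow release button; same as the left one.
- release_left (a joint): travel of the left button: 0 out, 0.007 m fully down; springs back when let go. About 1.5 N moves it and 5 N holds it fully down (each button). It draws the locking bolt of the left clamp rod; the rod is free from about 4.5 mm on.
- release_right (a joint): travel of the right button, which draws the bolt of the right clamp rod: same values as the left. One button alone frees nothing, because the other bolt still holds the bridge.
- rocker_off (a point): spot to press on the raised rear half of the red rocker switch (white dot), 9 mm behind its pivot; moves with the rocker. V-shaped face, 21 mm wide (y), 30 mm long (x). At the start its front half lies level and its rear edge stands about 76 mm above the worktop. Pressed home, the rear half lies level, about 70.5 mm above the worktop and 2.5 mm above its black bezel.
- power_rocker (a joint): rocker switch: 0 = on (rear half up), 0.4 rad = off (rear half pressed down level). It stays where it is left; about 3 N on the spot turns it.
- clamp_bridge (a joint): height of the clamp bridge: 0 = locked down just over the sieves, 0.048 m = top stop. Springs lift it steadily, in about 2 to 3 s, while both buttons are held down; if one is let go early, the bolts catch the next of three collars on the rods and it stays half-way. At the top it stays up.
- clamp_beam: aluminium beam of the clamp bridge (30 x 200 x 16 mm, along the shaker's y), rubber pad below; origin at the centre of the pad's underside, over the sieves, 175 mm above the worktop when locked down, 223 mm when up; rod caps reach 42 mm above the origin. Not to be touched.
- sieve_stack: loose stack of a pan, two brass sieves and a lid, 103 mm diameter, 102 mm high, standing on the shaker's round seat; origin at the centre of its underside, 72 mm above the worktop. Not to be touched.
- soil_tin: open aluminium moisture tin with soil, 63 mm diameter, 41 mm high, loose; origin at the centre of its underside. Bystander.
- soil_dish: white porcelain dish with soil, 84 mm diameter, 32 mm high, loose; origin at the centre of its underside. Bystander.
- brush: soft brush with a wooden handle lying flat, 176 x 40 x 13 mm, long along its own y, loose; origin at the centre of its underside. Bystander.
- weight: small brass calibration weight with a knob, 29 mm diameter, 38 mm high, loose; origin at the centre of its underside. Bystander.
- drop_weight_rig: tall grey drop-weight rig left of the shaker, fixed, always in the same place: round base 295 mm diameter, 44 mm high, with two upright rods to 0.94 m above the worktop, 76 mm either side of its axis along y; origin on the worktop on its axis. An arm that comes from the left must pass it on the robot's side.

How it is judged:
By the outcome, as a careful person would: the job done as asked, in the order asked, and still so for the second after the job is handed in, with the robot touching nothing.
It also fails if it takes over 48 s, if anything falls off the work surface, if the arm or the gripper's body presses on something with over 40 N, if the wrist force passes 120 N, or if a joint passes its speed limit or range.

ROBOT

A 7-joint arm with a two-finger parallel gripper is mounted at the origin on a cart in front of the work surface, level with it; the furniture and walls round the work are solid. World frame = base frame: x ahead of the robot, y to its left, z up, the work surface at z = 0. Lengths are in mm, angles in rad, forces in N, time in s.
With the tool pointing down it reaches from about 400 to 875 mm from the base axis. Payload 4.4 kg.
Tool frame: the origin (TCP) lies midway between the tips of the shut fingers; the grasp point (between the pads) lies 19 mm behind it; z points along the fingers, y is the line along which they close (so a half turn about z gives the same grasp; the last joint's range is limited). The gripper opens to 85 mm and grips with 20 to 120 N. Pads are 22 mm wide; open, the fingers measure 114 mm over their backs; the gripper's body (76 mm by 85 mm) begins 54 mm behind the grasp point. The pads swing forward as they close: fully open they stand 13 mm farther back than shut.
Start: joints at [1.11, 0.628, 0.038, 1.517, -0.027, 0.996, -0.02], TCP at [250.035, -600.001, 199.913] pointing down, gripper open.
Joint ranges: [-3.06, 3.06], [-0.37, 2.12], [-1.25, 1.32], [0.18, 2.47], [-1.1, 4.24], [0.23, 1.98], [-2.94, 2.94]. Speed limits (rad/s): [2.57, 2.57, 3.14, 3.14, 3.14, 3.14, 3.14].

INTERFACE

Orientations are given as [roll, pitch, yaw] about the fixed x, y, z axes, in that order (R = Rz(yaw) Ry(pitch) Rx(roll)).
In Python, from cell import telemetry, eyes, ctrl, finder gives the robot as it stands.
- The arm moves only by the tool move_arm, never from a script. Its argument "steps" is a list of rows, each a list of 7 numbers: the turn, a rotation vector about the world's x, y, z in degrees, then the shift along the world's x, y, z in m, then the finger opening in m, from 0 to 0.0854. A call has 1 to 5 rows; each row shifts and turns the commanded pose from where the row before left it; what a row does not reach is not made up. A row lasts 1/10 s, in which the tool goes at most 50 mm and 8.59 degrees, less where a joint would pass 70% of its speed; a pose out of reach is approached as far as the arm can. A call with a gripper value outside its range is refused whole. The fingers move at their own pace and stop on an object; the grip force is fixed at half the most. Time passes only in rows, so rows that do not move let the fingers close. It gives the time, the measured TCP pose, the force, the opening and the grip force at its end, in the units of the state.
- telemetry.read_state(): the state, without advancing time (a new reading comes with each control period).
- eyes.get_image(name): name is "side" or "top" or "wrist"; returns (picture, depth): 400x640x3 uint8, blue, green, red; 400x640 float32, mm along the optical axis (not along the pixel's ray), 0 where there is no reading.
- eyes.calibration(name): a dict with "fx", "fy", "cx", "cy" (pixels), "position" and "attitude" of the camera in the world. Camera axes: x right, y down, z forward; pixel columns grow to the right and rows downward; lengths in mm; the calibration is good to about 2 mm. A picture is of the moment at which its call begins: read the wrist's pose just before it. calibration takes no time and is no camera call; for the wrist camera it gives the pose at the moment of the call.
- ctrl.finish_job(): hands the job in; it is judged then, once.
Trained networks look in the newest picture that a camera, given by its name, has taken for a name from the list of things; names that differ only in an ending like _2 or _b are one class to them, and where a whole thing is asked for, a point or a joint stands for the part that bears it (a point fixed in the world has none). Each returns a list of dicts, best first, with "confidence" (0 to 1); they miss things now and then, are a little off and sometimes report something else, mostly with a low value. They report only what shows in the picture. A call takes as long as a camera call.
- finder.boxes_of(camera, name): "location" ([x, y, z] in mm, in the coordinates of the camera as it stood for that picture, good to about 4 mm: the middle of the surface that is visible of it).
- finder.cut_out(camera, name): "mask" (400x640 bool, what is visible of it).
- finder.pinpoint(camera, name): "location" ([x, y, z] in mm, in the coordinates of the camera as it stood for that picture, good to about 4 mm: a listed point, or the origin of a listed thing).
The state is a dict: "clock": time; "qpos": joint angles; "qd": joint speeds; "tau": joint torques, N m; "eef_pos": TCP position; "tool_rot": TCP orientation; "force": force on the tool from outside, world axes, zero at the start; "torque": the same for the moment, N m; "width": finger opening in mm; "gripper_force": force on a finger pad.
Only numpy, scipy, OpenCV 4.12 (cv2) and the standard library are available. Lean on these libraries where they do the work, as an engineer would, in place of code of your own. Each camera call takes 0.05 s, during which the arm holds its last target. There are 200 camera calls.

## Working session

There is one attempt and no reset: what is moved stays moved. The work goes in short steps, Python scripts to look and compute and a tool call to move; the robot and the scene stay as the last step left them, time stands still between calls to the robot, and variables do not carry over. Pictures are saved under pics/ and viewed, at most 10 in all, crops included, and the job is handed in when it is done.

Besides the shell and the picture viewer there is one more tool, called after "Request:" by a JSON object that holds its "fn" and its "kwargs", one argument or row to a line. move_arm: Moves the arm, as the interface text tells. Its arguments: {"type":"object","properties":{"steps":{"type":"array"}},"required":["steps"]}

```bash
mkdir -p pics; ls; cat > h.py <<'E'
import numpy as np, cv2
from scipy.spatial.transform import Rotation as R
from cell import telemetry, eyes, ctrl, finder
def T(cam):
    c=eyes.calibration(cam); return c
def w(c,p):
    a=np.array(c["attitude"],float)
    M=a if a.shape==(3,3) else R.from_euler('xyz',a).as_matrix()
    return M@np.array(p)+np.array(c["position"])
E
python3 - <<'E'
from h import *
for cam in ("side","top"):
    im,d=eyes.get_image(cam); c=eyes.calibration(cam); print(cam,c)
    cv2.imwrite(f"pics/{cam}0.png",im)
    for n in ("release_left_top","release_right_top","rocker_off","shaker","clamp_beam","drop_weight_rig"):
        for r in finder.pinpoint(cam,n)[:2]: print(n,round(r["confidence"],2),np.round(w(c,r["location"]),1))
s=telemetry.read_state(); print(s)
E
```

```text
pics
side {'fx': 421.9215407534761, 'fy': 421.9215407534761, 'cx': 319.65631053081296, 'cy': 195.19073835564407, 'position': array([ -133.66570439, -1243.13295826,   617.03131792]), 'attitude': array([-1.98354604,  0.0192132 , -0.58033394])}
release_right_top 0.56 [ 410.6 -275.6   89. ]
rocker_off 0.53 [ 430.1 -342.5   70.4]
shaker 0.71 [ 520.2 -252.3    2.1]
clamp_beam 0.72 [ 517.  -251.6  175. ]
drop_weight_rig 0.68 [ 520.4 -249.2   74.2]
top {'fx': 413.1153859622876, 'fy': 413.1153859622876, 'cx': 319.98754031022224, 'cy': 199.3993795614423, 'position': array([ 433.58566206, -265.15091544, 1306.30592796]), 'attitude': array([-3.09414531,  0.00712803, -1.54042147])}
release_left_top 0.41 [ 403.8 -213.1   86.7]
release_right_top 0.56 [ 410.4 -275.9   88.4]
rocker_off 0.49 [ 434.1 -422.4   -2.5]
rocker_off 0.4 [ 424.  -343.3   68.9]
shaker 0.85 [ 518.  -252.6   -2. ]
clamp_beam 0.96 [ 518.6 -253.8  172.1]
drop_weight_rig 0.48 [ 434.5 -425.7   -0.7]
{'clock': 0.7, 'qpos': array([ 1.11021583,  0.62835098,  0.03853754,  1.51741847, -0.02701003,
        0.99632335, -0.01999433]), 'qd': array([ 0.00053399,  0.00064914,  0.00047866,  0.00077179, -0.00115382,
       -0.0011173 , -0.00112497]), 'tau': array([-1.79752356e-04, -5.63129175e+01,  1.22494072e+00, -1.93751872e+01,
        1.08028465e-02,  1.63775927e-03, -3.44244100e-06]), 'eef_pos': array([ 250.00203011, -600.00064402,  199.9399767 ]), 'tool_rot': array([ 3.14157407e+00, -2.50538897e-05,  3.94724924e-01]), 'force': array([0.51161119, 0.59110033, 0.37784257]), 'torque': array([ 0.00472561, -0.02551345,  0.02469715]), 'gripper_force': 0.0, 'width': 85.57490801774956}
```

View pics/side0.png

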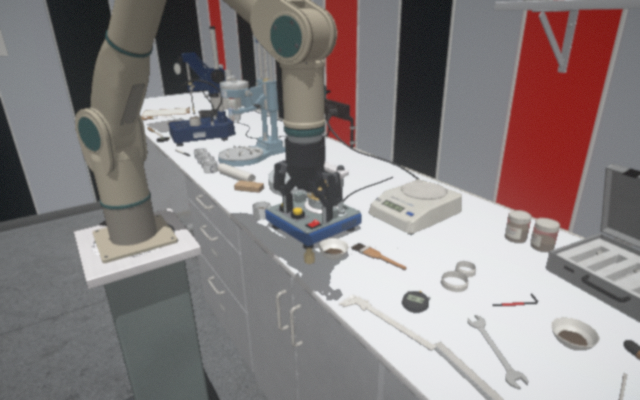

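View pics/top0.png

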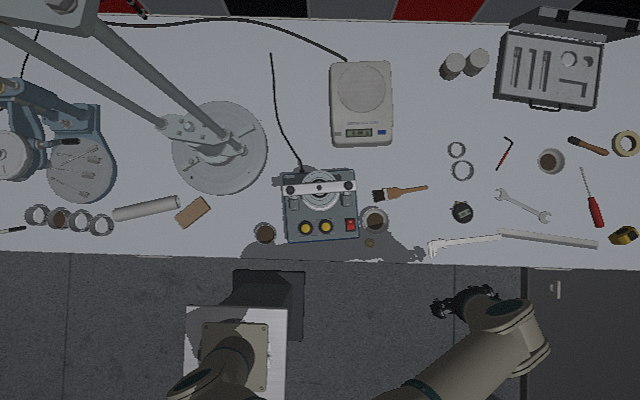

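Side: the shaker sits near (312, 215), partly hidden by the gripper. Top: buttons at (306,228) and (326,227), rocker at (350,225), dish at (375,220), weight at (369,243) and tin at (264,233). The shaker is at about (518, -252) with yaw of about 0.1. I'll move the wrist camera over it to refine this.

Request:
{"fn": "move_arm", "kwargs": {
  "steps": [
    [0,0,-4,0.01,0.02,0.035,0],
    [0,0,-4,0.02,0.03,0.03,0],
    [0,0,-4,0.025,0.04,0.015,0],
    [0,0,-4,0.025,0.04,0,0],
    [0,0,-1,0.025,0.04,0,0]
  ]
}}

```text
clock: 1.2
eef_pos: [356.1, -428.7, 280.8]
tool_rot: [3.14, -0.001, 0.096]
force: [0.5, -0.3, -0.1]
width: 12.5
gripper_force: 0.0
```

Request:
{"fn": "move_arm", "kwargs": {
  "steps": [
    [0,0,0,0.025,0.04,0,0],
    [0,0,0,0.02,0.04,0,0],
    [0,0,0,0.01,0.03,0,0],
    [0,0,0,0,0.02,0,0],
    [0,0,0,0,0,0,0]
  ]
}}

```text
clock: 1.7
eef_pos: [410.9, -296.5, 280.1]
tool_rot: [-3.14, -0.0, 0.103]
force: [-0.1, -0.6, -0.3]
width: -0.1
gripper_force: 0.0
```

```bash
cat > look.py <<'E'
from h import *
import sys
s=telemetry.read_state(); print(s["clock"],s["eef_pos"],s["tool_rot"],s["width"])
c=eyes.calibration("wrist"); im,d=eyes.get_image("wrist"); print(c)
cv2.imwrite(f"pics/{sys.argv[1]}.png",im); np.savez(f"pics/{sys.argv[1]}.npz",d=d)
for n in ("release_left_top","release_right_top","rocker_off","shaker"):
    for r in finder.pinpoint("wrist",n)[:2]: print(n,round(r["confidence"],2),np.round(w(c,r["location"]),1))
E
python3 look.py w1
```

```text
1.7 [ 410.92542996 -296.52268233  280.12832038] [-3.13993772e+00 -4.99896196e-04  1.03465072e-01] -0.05122716323573844
{'fx': 301.29458834633095, 'fy': 301.29458834633095, 'cx': 318.3625489968346, 'cy': 201.5315660360599, 'position': array([ 488.89877139, -288.94700835,  454.18186216]), 'attitude': array([ 2.82994116e+00,  1.71212005e-03, -1.46682288e+00])}
release_left_top 0.67 [ 402.3 -210.3   86.4]
release_right_top 0.64 [ 409.3 -273.2   90.9]
rocker_off 0.84 [ 433.7 -346.    70.8]
```

```bash
python3 -c "
from h import *
print(np.round(telemetry.read_state()['qpos'],3))"
```

```text
[ 0.525  0.336  0.073  1.797 -0.028  1.009 -0.866]
```

View pics/w1.png

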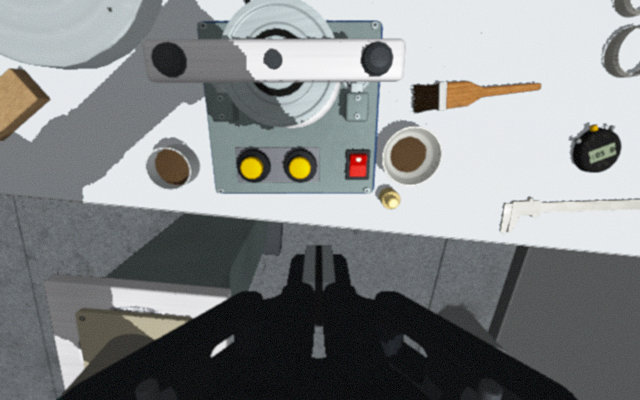

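The wrist view shows the buttons at (252,166) and (300,166), the rocker at (357,164) with its raised half to the rear, the dish at (411,155) and the weight at (391,200). The camera sits on the bridge side of the gripper, so I'll turn the tool half a turn to keep it clear of the rising bridge. Before that I'll refine the positions from the colour blobs.

```bash
python3 - <<'E'
from h import *
cs={"top":eyes.calibration("top"),"wrist":eyes.calibration("wrist")}
for cam,f in (("top","top0"),("wrist","w1")):
    im=cv2.imread(f"pics/{f}.png"); hsv=cv2.cvtColor(im,cv2.COLOR_BGR2HSV); c=cs[cam]
    rng = (slice(200,260),slice(270,370)) if cam=="top" else (slice(130,200),slice(200,385))
    for col,lo,hi,z in (("yel",(20,120,100),(35,255,255),89),("red",(0,150,90),(8,255,255),71)):
        m=np.zeros(im.shape[:2],np.uint8); m[rng]=cv2.inRange(hsv,lo,hi)[rng]
        n,l,st,ce=cv2.connectedComponentsWithStats(m)
        for i in range(1,n):
            if st[i,4]<40: continue
            def P(u,v):
                p=w(c,[(u-c["cx"])/c["fx"],(v-c["cy"])/c["fy"],1]); o=c["position"]; r=p-o
                return o+r*(z-o[2])/r[2]
            x,y,ww,h,a=st[i]
            print(cam,col,ce[i].round(1),st[i],P(*ce[i]).round(1),"bbox mid",P(x+ww/2-.5,y+h/2-.5).round(1))
c=cs["wrist"]; d=np.load("pics/w1.npz")["d"]
for u,v in ((252,166),(300,166),(357,155),(357,172),(330,186)):
    z=d[v,u]; print((u,v),w(c,[(u-c["cx"])/c["fx"]*z,(v-c["cy"])/c["fy"]*z,z]).round(1))
im=cv2.imread("pics/w1.png")[130:210,220:400]; cv2.imwrite("pics/w1c.png",cv2.resize(im,None,fx=4,fy=4,interpolation=cv2.INTER_CUBIC))
E
```

```text
top yel [325.7 226.3] [322 223   9   8  59] [ 412.3 -274.    89. ] bbox mid [ 411.9 -274.8   89. ]
top yel [305.4 228. ] [301 224   9   9  60] [ 405.6 -214.2   89. ] bbox mid [ 405.6 -213.2   89. ]
top red [350.3 225. ] [347 220   8  10  56] [ 418.3 -347.3   71. ] bbox mid [ 419.7 -347.8   71. ]
wrist yel [251.1 167.7] [240 157  23  22 395] [ 406.  -219.4   89. ] bbox mid [ 406.3 -219.2   89. ]
wrist yel [299.6 167.6] [289 157  22  22 389] [ 411.8 -278.5   89. ] bbox mid [ 412.  -278.4   89. ]
wrist red [357.5 165.6] [349 154  18  23 354] [ 417.9 -351.7   71. ] bbox mid [ 418.6 -351.6   71. ]
(252, 166) [ 408.4 -220.5   89.7]
(300, 166) [ 414.1 -279.    90.1]
(357, 155) [ 431.9 -348.7   74.8]
(357, 172) [ 409.6 -352.2   71.4]
(330, 186) [ 385.5 -320.    63.3]
```

View pics/w1c.png

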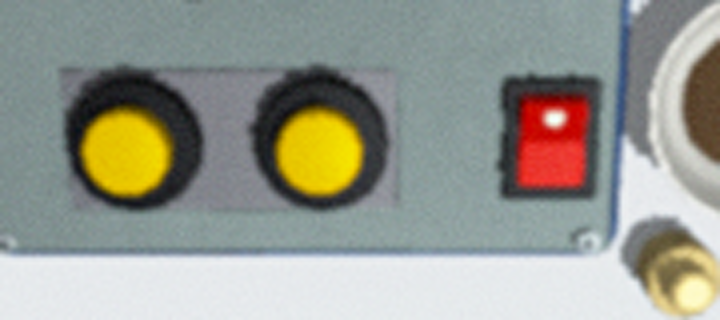

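Request:
{"fn": "move_arm", "kwargs": {
  "steps": [
    [0,0,8,0,0,0,0],
    [0,0,8,0,0,0,0],
    [0,0,8,0,0,0,0],
    [0,0,8,0,0,0,0],
    [0,0,8,0,0,0,0]
  ]
}}

```text
clock: 2.45
eef_pos: [409.6, -301.3, 279.8]
tool_rot: [3.142, 0.0, 0.8]
force: [0.1, 0.3, -0.0]
width: -0.1
gripper_force: 0.0
```

Request:
{"fn": "move_arm", "kwargs": {
  "steps": [
    [0,0,8,0,0,0,0],
    [0,0,8,0,0,0,0],
    [0,0,8,0,0,0,0],
    [0,0,8,0,0,0,0],
    [0,0,8,0,0,0,0]
  ]
}}

```text
clock: 2.95
eef_pos: [409.5, -301.3, 279.8]
tool_rot: [-3.141, 0.0, 1.498]
force: [-0.4, -0.6, 0.1]
width: -0.2
gripper_force: 0.0
```

Request:
{"fn": "move_arm", "kwargs": {
  "steps": [
    [0,0,8,0,0,0,0],
    [0,0,8,0,0,0,0],
    [0,0,8,0,0,0,0],
    [0,0,8,0,0,0,0],
    [0,0,8,0,0,0,0]
  ]
}}

```text
clock: 3.45
eef_pos: [409.5, -301.4, 279.7]
tool_rot: [-3.141, -0.0, 2.196]
force: [0.6, 0.1, -0.4]
width: 0.2
gripper_force: 0.0
```

Request:
{"fn": "move_arm", "kwargs": {
  "steps": [
    [0,0,8,0.01,-0.02,0,0],
    [0,0,8,0.01,-0.02,0,0],
    [0,0,8,0,-0.005,0,0],
    [0,0,8,0,0,-0.03,0],
    [0,0,8,0,0,-0.03,0]
  ]
}}

```text
clock: 3.95
eef_pos: [430.1, -347.2, 219.6]
tool_rot: [-3.141, 0.002, 2.893]
force: [0.5, -0.1, -0.3]
width: -0.1
gripper_force: 0.0
```

Request:
{"fn": "move_arm", "kwargs": {
  "steps": [
    [0,0,8,0,0,-0.03,0],
    [0,0,8,0,0,-0.02,0],
    [0,0,4,0,0,0,0],
    [0,0,0,0,0,0,0],
    [0,0,0,0,0,0,0]
  ]
}}

```text
clock: 4.45
eef_pos: [429.9, -346.1, 170.0]
tool_rot: [-3.141, 0.0, -3.047]
force: [0.2, -0.8, 1.0]
width: -0.1
gripper_force: 0.0
```

```bash
python3 look.py w2; python3 - <<'E'
from h import *
s=telemetry.read_state(); print(s["clock"],s["eef_pos"],s["tool_rot"],np.round(s["qpos"],2))
c=eyes.calibration("wrist"); im,d=eyes.get_image("wrist"); cv2.imwrite("pics/w3.png",im)
hsv=cv2.cvtColor(im,cv2.COLOR_BGR2HSV)
for col,lo,hi,z in (("yel",(20,120,100),(35,255,255),89),("red",(0,150,90),(8,255,255),71)):
    n,l,st,ce=cv2.connectedComponentsWithStats(cv2.inRange(hsv,lo,hi))
    for i in range(1,n):
        if st[i,4]<100: continue
        u,v=ce[i]; p=w(c,[(u-c["cx"])/c["fx"],(v-c["cy"])/c["fy"],1]); o=c["position"]; r=p-o
        print(col,ce[i].round(1),st[i],(o+r*(z-o[2])/r[2]).round(1))
E
```

```text
4.45 [ 429.90989823 -346.0645844   169.95060538] [-3.14134565e+00  3.95640886e-04 -3.04713555e+00] -0.07309417043394918
{'fx': 301.29458834633095, 'fy': 301.29458834633095, 'cx': 318.3625489968346, 'cy': 201.5315660360599, 'position': array([ 351.46149486, -353.69879159,  343.93091275]), 'attitude': array([2.82986712e+00, 2.00214421e-04, 1.66574018e+00])}
release_left_top 0.96 [ 402.1 -209.8   86.3]
release_right_top 0.72 [ 409.7 -273.4   89.7]
rocker_off 0.69 [ 430.6 -346.3   69. ]
shaker 0.97 [ 519.2 -250.3   -3.8]
4.7 [ 430.22161012 -345.26111133  170.37327578] [-3.14077046e+00  4.27711889e-04 -3.04429764e+00] [ 1.01  0.58 -0.6   1.82  0.42  0.87  1.89]
yel [401.9 184.3] [387 169  31  31 746] [ 410.8 -274.1   89. ]
yel [469.5 183.5] [453 169  34  31 798] [ 404.3 -215.5   89. ]
red [318.7 180.9] [307 166  24  32 674] [ 419.3 -346.3   71. ]
```

View pics/w3.png

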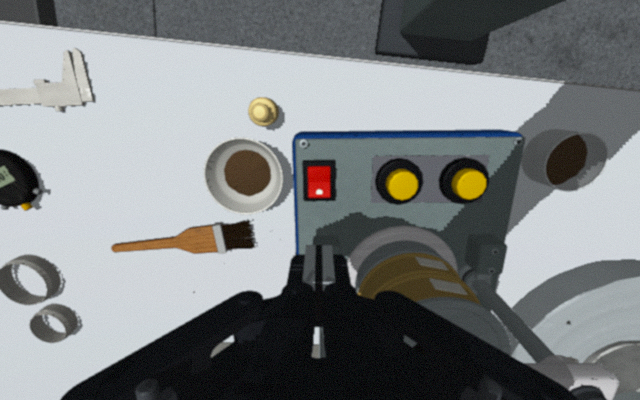

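The wrist view, now flipped, shows the rocker at (319,181) and the buttons at (402,184) and (470,184). They agree with earlier measurements to about 2 mm. The tool already stands over the rear half of the rocker, so I'll go down.

Request:
{"fn": "move_arm", "kwargs": {
  "steps": [
    [0,0,0,0,0,-0.04,0],
    [0,0,0,0,0,-0.04,0],
    [0,0,0,0,0,-0.01,0],
    [0,0,0,0,0,0,0]
  ]
}}

```text
clock: 5.15
eef_pos: [429.3, -344.3, 79.0]
tool_rot: [3.14, -0.002, -3.043]
force: [0.7, 0.5, 0.6]
width: -0.1
gripper_force: 0.0
```

Request:
{"fn": "move_arm", "kwargs": {
  "steps": [
    [0,0,0,0,0,-0.002,0],
    [0,0,0,0,0,-0.002,0],
    [0,0,0,0,0,-0.002,0]
  ]
}}

```text
clock: 5.45
eef_pos: [430.9, -345.7, 75.2]
tool_rot: [-3.14, 0.002, -3.044]
force: [0.2, -0.4, -0.4]
width: -0.5
gripper_force: 0.0
```

Request:
{"fn": "move_arm", "kwargs": {
  "steps": [
    [0,0,0,0,0,-0.001,0],
    [0,0,0,0,0,-0.001,0]
  ]
}}

```text
clock: 5.65
eef_pos: [430.2, -345.2, 72.3]
tool_rot: [-3.141, 0.0, -3.044]
force: [-0.1, 0.9, -0.7]
width: 0.0
gripper_force: 0.0
```

Request:
{"fn": "move_arm", "kwargs": {
  "steps": [
    [0,0,0,0,0,-0.001,0],
    [0,0,0,0,0,0,0]
  ]
}}

```text
clock: 5.85
eef_pos: [430.0, -345.0, 70.9]
tool_rot: [3.142, -0.0, -3.044]
force: [0.7, 0.1, 0.4]
width: -0.0
gripper_force: 0.0
```

Request:
{"fn": "move_arm", "kwargs": {
  "steps": [
    [0,0,0,0,0,-0.001,0],
    [0,0,0,0,0,0,0]
  ]
}}

```text
clock: 6.05
eef_pos: [430.0, -345.0, 69.8]
tool_rot: [3.141, -0.0, -3.043]
force: [-0.7, 0.3, -0.3]
width: -0.2
gripper_force: 0.0
```

```bash
python3 - <<'E'
from h import *
f=[];p=[]
for i in range(3):
    im,d=eyes.get_image("wrist"); s=telemetry.read_state(); f.append(s["force"]);p.append(s["eef_pos"])
print(np.mean(f,0),np.mean(p,0),s["clock"])
im,d=eyes.get_image("side"); cv2.imwrite("pics/s1.png",cv2.resize(im[180:260,250:370],None,fx=5,fy=5,interpolation=cv2.INTER_CUBIC))
E
```

```text
[ 0.26837544 -0.31567598 -0.11776179] [ 430.01738269 -344.97178235   69.86887238] 6.2
```

View pics/s1.png

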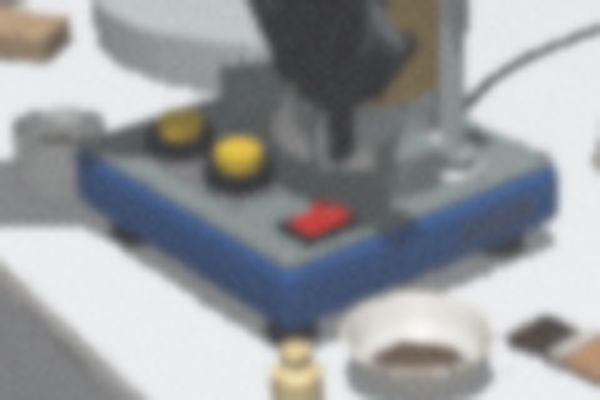

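The side crop shows the rocker at (320,218) uncovered, with the fingertips ending at about (340,160), so they are either higher or further back than the TCP reading says. I'll check that with projections and depth.

```bash
python3 - <<'E'
from h import *
def proj(c,P):
    M=R.from_euler('xyz',c["attitude"]).as_matrix(); q=M.T@(np.array(P)-c["position"])
    return round(c["fx"]*q[0]/q[2]+c["cx"],1),round(c["fy"]*q[1]/q[2]+c["cy"],1),round(q[2])
for cam in ("side","wrist","top"):
    im,d=eyes.get_image(cam); s=telemetry.read_state(); c=eyes.calibration(cam)
    print(cam,s["eef_pos"].round(1),"tcp",proj(c,s["eef_pos"]),"rocker",proj(c,[419,-346.8,71]),"btnR",proj(c,[412,-274,89]))
    if cam=="side":
        for v in range(190,228,3):
            print(v,[ (u,*w(c,[(u-c["cx"])/c["fx"]*d[v,u],(v-c["cy"])/c["fy"]*d[v,u],d[v,u]]).round().astype(int)) for u in (312,318,322)])
    cv2.imwrite(f"pics/n_{cam}.png",im)
E
```

```text
side [ 430.1 -345.    69.9] tcp (np.float64(315.9), np.float64(222.2), 1191) rocker (np.float64(313.0), np.float64(223.1), 1183) btnR (np.float64(297.4), np.float64(208.9), 1229)
190 [(312, np.int64(414), np.int64(-355), np.int64(176)), (318, np.int64(426), np.int64(-365), np.int64(176)), (322, np.int64(424), np.int64(-389), np.int64(185))]
193 [(312, np.int64(411), np.int64(-359), np.int64(169)), (318, np.int64(428), np.int64(-362), np.int64(166)), (322, np.int64(421), np.int64(-393), np.int64(179))]
196 [(312, np.int64(421), np.int64(-343), np.int64(152)), (318, np.int64(437), np.int64(-349), np.int64(150)), (322, np.int64(424), np.int64(-388), np.int64(168))]
199 [(312, np.int64(419), np.int64(-345), np.int64(144)), (318, np.int64(420), np.int64(-375), np.int64(155)), (322, np.int64(433), np.int64(-374), np.int64(151))]
202 [(312, np.int64(417), np.int64(-349), np.int64(138)), (318, np.int64(419), np.int64(-375), np.int64(147)), (322, np.int64(488), np.int64(-289), np.int64(96))]
205 [(312, np.int64(418), np.int64(-345), np.int64(127)), (318, np.int64(431), np.int64(-357), np.int6
[... 846 characters left out ...]
4(-334), np.int64(64))]
223 [(312, np.int64(418), np.int64(-343), np.int64(70)), (318, np.int64(431), np.int64(-355), np.int64(71)), (322, np.int64(447), np.int64(-351), np.int64(65))]
226 [(312, np.int64(410), np.int64(-357), np.int64(69)), (318, np.int64(427), np.int64(-360), np.int64(65)), (322, np.int64(437), np.int64(-365), np.int64(64))]
wrist [ 430.  -345.    69.9] tcp (np.float64(318.7), np.float64(235.9), 190) rocker (np.float64(317.5), np.float64(220.0), 185) btnR (np.float64(448.4), np.float64(232.1), 168)
top [ 430.  -345.    69.9] tcp (np.float64(349.6), np.float64(221.0), 1234) rocker (np.float64(350.1), np.float64(224.7), 1232) btnR (np.float64(325.7), np.float64(226.5), 1215)
```

View pics/n_wrist.png

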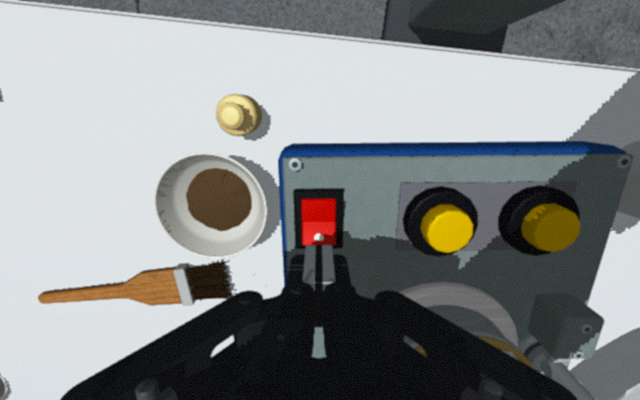

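```bash
python3 - <<'E'
from h import *
im,d=eyes.get_image("wrist"); s=telemetry.read_state(); c=eyes.calibration("wrist")
for v in (228,234,238,240,242,244,246,248,250,255,260,270,280):
    print(v,[ (u,*w(c,[(u-c["cx"])/c["fx"]*d[v,u],(v-c["cy"])/c["fy"]*d[v,u],d[v,u]]).round().astype(int).tolist()) for u in (306,312,326,332)], im[v,312])
E
```

```text
228 [(306, 425, -353, 72), (312, 424, -350, 72), (326, 424, -341, 71), (332, 423, -337, 72)] [ 39  41 226]
234 [(306, 428, -353, 73), (312, 427, -349, 74), (326, 427, -341, 73), (332, 427, -337, 73)] [ 42  43 226]
238 [(306, 430, -353, 74), (312, 430, -349, 75), (326, 429, -341, 74), (332, 429, -337, 74)] [ 53  57 232]
240 [(306, 431, -353, 75), (312, 431, -349, 74), (326, 430, -340, 75), (332, 430, -337, 74)] [ 45  54 234]
242 [(306, 433, -353, 74), (312, 432, -349, 75), (326, 431, -340, 75), (332, 431, -337, 75)] [ 25  28 183]
244 [(306, 434, -352, 75), (312, 433, -349, 75), (326, 433, -340, 75), (332, 432, -337, 77)] [ 42  41 112]
246 [(306, 420, -352, 106), (312, 419, -349, 107), (326, 419, -342, 106), (332, 437, -336, 68)] [87 85 75]
248 [(306, 419, -352, 110), (312, 419, -349, 109), (326, 419, -343, 109), (332, 441, -335, 64)] [91 83 80]
250 [(306, 420, -352, 111), (312, 419, -349, 112), (326, 418, -343, 111), (332, 418, -340, 112)] [92 89 85]
255 [(306, 419, -352, 117), (312, 419, -349, 118), (326, 418, -343, 117), (332, 418, -340, 117)] [94 93 85]
260 [(306, 419, -352, 122), (312, 419, -349, 121), (326, 419, -343, 121), (332, 419, -340, 121)] [93 90 87]
270 [(306, 420, -352, 130), (312, 420, -349, 129), (326, 419, -343, 129), (332, 419, -340, 129)] [79 77 67]
280 [(306, 419, -351, 138), (312, 419, -349, 138), (326, 419, -343, 138), (332, 418, -341, 138)] [93 91 86]
```

The wrist and side depth agree: the real fingertips stand about 35.5 mm above the reported TCP (tips at z≈105.5), with x and y correct. The rocker's rear edge is at x≈434, z 75. I'll carry on down with that offset.

Request:
{"fn": "move_arm", "kwargs": {
  "steps": [
    [0,0,0,0.002,0,-0.014,0],
    [0,0,0,0,0,-0.012,0],
    [0,0,0,0,0,-0.002,0],
    [0,0,0,0,0,-0.001,0]
  ]
}}

```text
clock: 6.85
eef_pos: [432.3, -344.6, 40.2]
tool_rot: [3.141, -0.0, -3.043]
force: [0.4, -0.1, 1.2]
width: -0.1
gripper_force: 1.0
```

Request:
{"fn": "move_arm", "kwargs": {
  "steps": [
    [0,0,0,0,0,-0.001,0],
    [0,0,0,0,0,-0.001,0]
  ]
}}

```text
clock: 7.05
eef_pos: [432.4, -344.7, 39.2]
tool_rot: [3.142, 0.001, -3.043]
force: [0.4, 1.5, 10.2]
width: 0.1
gripper_force: 5.4
```

Request:
{"fn": "move_arm", "kwargs": {
  "steps": [
    [0,0,0,0,0,-0.001,0],
    [0,0,0,0,0,-0.001,0]
  ]
}}

```text
clock: 7.25
eef_pos: [432.5, -344.8, 38.9]
tool_rot: [-3.14, 0.0, -3.043]
force: [-4.0, 3.8, 25.9]
width: -0.0
gripper_force: 13.0
```

Request:
{"fn": "move_arm", "kwargs": {
  "steps": [
    [0,0,0,0,0,-0.001,0],
    [0,0,0,0,0,0,0]
  ]
}}

```text
clock: 7.45
eef_pos: [432.5, -344.8, 38.9]
tool_rot: [-3.14, 0.0, -3.043]
force: [-4.0, 4.0, 26.4]
width: -0.0
gripper_force: 13.1
```

```bash
python3 - <<'E'
from h import *
im,d=eyes.get_image("wrist"); s=telemetry.read_state(); c=eyes.calibration("wrist")
print(s["force"],s["torque"])
cv2.imwrite("pics/w5.png",cv2.resize(im[170:320,240:440],None,fx=4,fy=4,interpolation=cv2.INTER_CUBIC))
for v in range(206,262,4):
    print(v,[ (u,*w(c,[(u-c["cx"])/c["fx"]*d[v,u],(v-c["cy"])/c["fy"]*d[v,u],d[v,u]]).round().astype(int).tolist()) for u in (306,312,326,332)], im[v,312])
E
```

```text
[-4.39402448  4.43902065 26.1851941 ] [0.94906546 0.9716306  0.03486545]
206 [(306, 403, -354, 68), (312, 403, -351, 68), (326, 403, -344, 68), (332, 402, -341, 68)] [30 29 31]
210 [(306, 406, -354, 68), (312, 405, -351, 68), (326, 404, -344, 69), (332, 404, -341, 68)] [20 22 65]
214 [(306, 406, -354, 72), (312, 406, -351, 72), (326, 405, -344, 72), (332, 405, -341, 73)] [ 10  18 154]
218 [(306, 407, -354, 76), (312, 407, -351, 75), (326, 406, -344, 76), (332, 406, -341, 75)] [ 25  33 191]
222 [(306, 409, -353, 76), (312, 409, -350, 75), (326, 408, -344, 76), (332, 408, -341, 75)] [  6  11 178]
226 [(306, 412, -353, 75), (312, 411, -350, 74), (326, 411, -343, 73), (332, 410, -340, 75)] [  0   0 174]
230 [(306, 414, -353, 73), (312, 414, -350, 73), (326, 413, -343, 73), (332, 413, -340, 74)] [  0   0 172]
234 [(306, 417, -353, 72), (312, 416, -350, 73), (326, 416, -343, 72), (332, 416, -340, 72)] [  0   3 168]
238 [(306, 420, -353, 71), (312, 419, -350, 72), (326, 418, -342, 72), (332, 418, -339, 71)] [  3   1 174]
242 [(306, 422, -352, 71), (312, 422, -349, 70), (326, 422, -342, 70), (332, 421, -339, 71)] [  0   9 201]
246 [(306, 422, -352, 76), (312, 422, -349, 75), (326, 421, -342, 75), (332, 423, -339, 71)] [93 89 86]
250 [(306, 422, -352, 79), (312, 422, -349, 80), (326, 421, -342, 80), (332, 420, -339, 81)] [98 96 92]
254 [(306, 422, -352, 84), (312, 421, -349, 85), (326, 421, -342, 85), (332, 421, -340, 84)] [96 89 85]
258 [(306, 422, -352, 88), (312, 422, -349, 88), (326, 421, -343, 89), (332, 420, -340, 89)] [95 94 88]
```

View pics/w5.png

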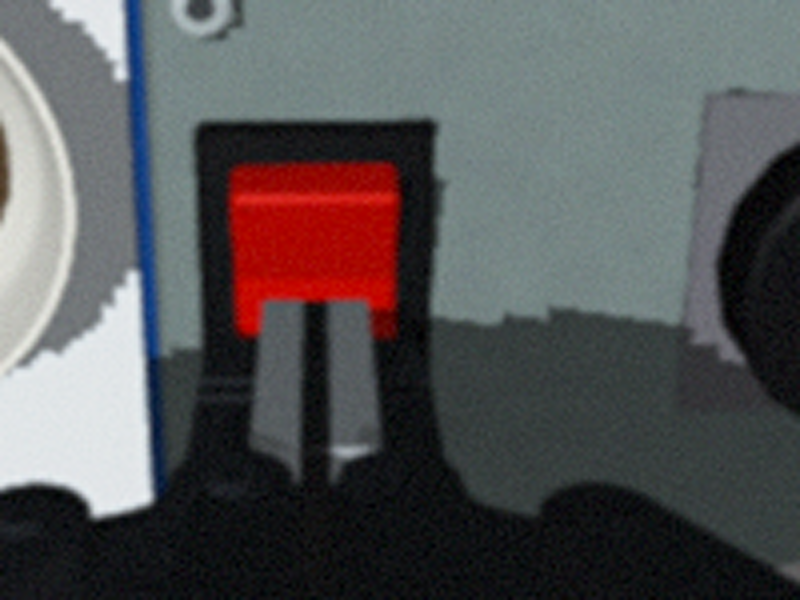

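The wrist crop shows the rocker's front half now raised (front edge z≈76) and its rear half level under the tips: it is off. Next I'll lift, step back towards the robot, open to about 52 mm and go over the buttons.

Request:
{"fn": "move_arm", "kwargs": {
  "steps": [
    [0,0,0,0,0,0.025,0],
    [0,0,0,0,0,0.04,0.052],
    [0,0,0,-0.027,0,0.005,0.052],
    [0,0,0,0,0.04,0,0.052],
    [0,0,0,0,0.04,0,0.052]
  ]
}}

```text
clock: 8.0
eef_pos: [403.2, -265.8, 106.1]
tool_rot: [-3.141, -0.001, -3.049]
force: [0.2, 0.9, 0.6]
width: 52.0
gripper_force: 0.0
```

Request:
{"fn": "move_arm", "kwargs": {
  "steps": [
    [0,0,0,0,0.02,0,0.052],
    [0,0,0,0,0,0,0.052],
    [0,0,0,0,0,0,0.052],
    [0,0,0,0,0,0,0.052]
  ]
}}

```text
clock: 8.4
eef_pos: [404.7, -246.5, 105.8]
tool_rot: [-3.141, -0.001, -3.045]
force: [-0.8, 0.4, 0.4]
width: 52.2
gripper_force: 0.0
```

```bash
cat > chk.py <<'E'
from h import *
import sys
s=telemetry.read_state(); c=eyes.calibration("wrist"); im,d=eyes.get_image("wrist")
print(s["clock"],s["eef_pos"],s["tool_rot"][2],s["width"],s["force"])
cv2.imwrite(f"pics/{sys.argv[1]}.png",im)
hsv=cv2.cvtColor(im,cv2.COLOR_BGR2HSV)
for col,lo,hi,z in (("yel",(20,120,60),(35,255,255),89),("red",(0,150,60),(8,255,255),71)):
    n,l,st,ce=cv2.connectedComponentsWithStats(cv2.inRange(hsv,lo,hi))
    for i in range(1,n):
        if st[i,4]<200: continue
        v,u=np.where(l==i); D=d[v,u]
        P=np.array([w(c,[(a-c["cx"])/c["fx"]*k,(b-c["cy"])/c["fy"]*k,k]) for a,b,k in zip(u,v,D) if k>0])
        print(col,st[i],"mean",P.mean(0).round(1),"x",np.percentile(P[:,0],[2,98]).round(),"y",np.percentile(P[:,1],[2,98]).round(),"z",np.percentile(P[:,2],[2,50,98]).round())
        if col=="red":
            for a in range(int(P[:,0].min()),int(P[:,0].max()),5):
                q=P[(P[:,0]>=a)&(P[:,0]<a+5)]; print(a,q[:,2].mean().round(1),end="; ")
E
python3 chk.py w6
```

```text
8.4 [ 404.73848065 -246.4883276   105.81395849] -3.0454761825379575 52.2102709698571 [-0.78650227  0.40073395  0.3962972 ]
yel [ 261  209   40   40 1258] mean [ 410.3 -272.5   87. ] x [399. 424.] y [-286. -260.] z [77. 88. 90.]
yel [ 346  208   41   40 1256] mean [ 403.8 -214.    87.1] x [393. 417.] y [-226. -201.] z [77. 88. 90.]
yel [ 256  316  104   44 2225] mean [ 472.6 -252.1  118.8] x [467. 485.] y [-280. -215.] z [104. 117. 135.]
red [ 165  203   37   39 1053] mean [ 418.1 -345.7   71.9] x [405. 434.] y [-357. -335.] z [68. 71. 76.]
403 73.6; 408 74.3; 413 72.4; 418 70.6; 423 70.3; 428 70.4; 433 69.5;
```

View pics/w6.png

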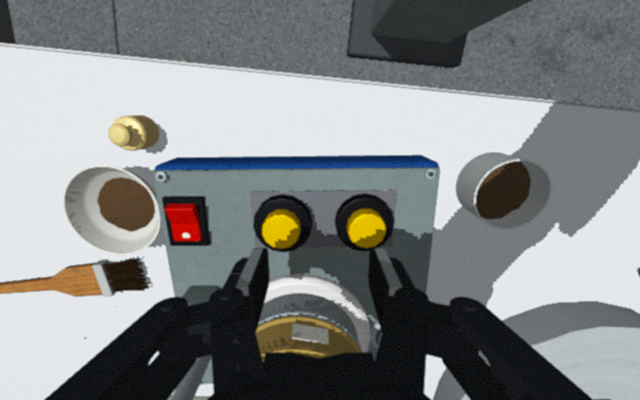

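Wrist view: the rocker at (185,223) lies with its rear half level (z 70.4), the buttons are at (281,229) and (367,228), and the fingertips at about (258,252) and (377,252). I'll check the tip spacing against the buttons before going down.

```bash
python3 - <<'E'
from h import *
s=telemetry.read_state(); c=eyes.calibration("wrist"); im,d=eyes.get_image("wrist")
print(s["eef_pos"])
M=R.from_euler('xyz',s["tool_rot"]).as_matrix()
for v in (248,252,256,262,268):
    row=[]
    for u in list(range(240,272,3))+list(range(366,400,3)):
        p=w(c,[(u-c["cx"])/c["fx"]*d[v,u],(v-c["cy"])/c["fy"]*d[v,u],d[v,u]])
        t=M.T@(p-s["eef_pos"])
        if abs(t[0])<20: row.append((u,*t.round().astype(int).tolist()))
    print(v,row)
sh=R.from_euler('z',0.102).as_matrix()[:2,:2]
for n,b in (("L",[405,-214]),("R",[411.5,-272.8])): print(n,"button in tool",(M.T@np.array([b[0]-s["eef_pos"][0],b[1]-s["eef_pos"][1],0])).round(1))
E
```

```text
[ 404.74604909 -246.47011835  105.74860139]
248 [(255, 11, -32, -39), (258, 11, -30, -38), (261, 11, -29, -39), (264, 11, -27, -39), (267, 10, -26, -36), (372, 11, 26, -39), (375, 11, 28, -39), (378, 11, 29, -40), (381, 11, 31, -39), (384, 11, 32, -39)]
252 [(252, 11, -32, -44), (255, 11, -31, -43), (258, 11, -29, -42), (261, 11, -28, -44), (264, 11, -27, -43), (267, 8, -26, -38), (372, 10, 26, -41), (375, 11, 27, -43), (378, 10, 29, -42), (381, 11, 30, -43), (384, 11, 31, -44)]
256 [(249, 11, -33, -48), (252, 11, -31, -48), (255, 11, -30, -47), (258, 11, -28, -47), (261, 11, -27, -47), (264, 10, -26, -44), (267, 6, -26, -38), (369, 5, 26, -35), (372, 9, 26, -43), (375, 11, 26, -48), (378, 11, 28, -47), (381, 11, 29, -48), (384, 11, 31, -47), (387, 11, 32, -47)]
262 [(240, 7, -37, -46), (243, 8, -36, -47), (246, 7, -35, -45), (249, 11, -32, -52), (252, 11, -30, -53), (255, 11, -29, -52), (258, 11, -27, -54), (261, 11, -26, -53), (264, 7, -26, -46), (267, 3, -26, -39), (369, 2, 26, -37), (372, 6, 26, -44), (375, 11, 26, -52), (378, 11, 27, -53), (381, 11, 28, -53), (384, 11, 30, -52), (387, 11, 31, -53), (390, 11, 32, -53), (393, 8, 35, -46), (396, 7, 37, -46), (399, 7, 38, -46)]
268 [(240, 7, -36, -51), (243, 7, -35, -52), (246, 11, -32, -58), (249, 12, -30, -59), (252, 11, -29, -57), (255, 11, -28, -59), (258, 11, -26, -59), (261, 8, -26, -54), (264, 5, -26, -48), (267, 0, -26, -40), (369, -1, 26, -37), (372, 3, 26, -44), (375, 7, 26, -52), (378, 11, 26, -57), (381, 11, 27, -58), (384, 11, 28, -59), (387, 11, 30, -58), (390, 12, 31, -59), (393, 11, 32, -58), (396, 7, 36, -51), (399, 8, 37, -52)]
L button in tool [-3.4 32.3 -0. ]
R button in tool [ -4.2 -26.9   0. ]
```

Request:
{"fn": "move_arm", "kwargs": {
  "steps": [
    [0,0,0,0.001,0.003,-0.015,0.052],
    [0,0,0,0,0,-0.02,0.052],
    [0,0,0,0,0,-0.01,0.052],
    [0,0,0,0,0,0,0.052]
  ]
}}

```text
clock: 8.9
eef_pos: [405.0, -242.1, 59.7]
tool_rot: [3.14, -0.003, -3.044]
force: [-0.4, 0.1, 0.2]
width: 51.8
gripper_force: 0.0
```

Request:
{"fn": "move_arm", "kwargs": {
  "steps": [
    [0,0,0,0,0,-0.003,0.052],
    [0,0,0,0,0,-0.002,0.052],
    [0,0,0,0,0,0,0.052]
  ]
}}

```text
clock: 9.2
eef_pos: [406.2, -242.2, 56.2]
tool_rot: [-3.141, 0.0, -3.044]
force: [0.4, -0.1, -0.1]
width: 51.7
gripper_force: 0.0
```

```bash
python3 chk.py w7
```

```text
9.2 [ 406.18470487 -242.2015671    56.15038572] -3.043711157850719 51.68402798937423 [ 0.4368468  -0.11211398 -0.08558684]
yel [ 237  235   51   51 1172] mean [ 406.2 -269.5   86.3] x [399. 421.] y [-285. -260.] z [77. 88. 95.]
yel [ 347  234   51   51 1225] mean [ 401.1 -217.6   86.2] x [392. 416.] y [-226. -203.] z [78. 88. 90.]
red [ 114  227   50   47 1688] mean [ 417.7 -345.4   71.9] x [404. 434.] y [-357. -335.] z [68. 71. 76.]
403 73.6; 408 74.1; 413 72.3; 418 70.6; 423 70.4; 428 70.4; 433 69.4;
```

Request:
{"fn": "move_arm", "kwargs": {
  "steps": [
    [0,0,0,0,-0.001,-0.002,0.052],
    [0,0,0,0,0,-0.002,0.052],
    [0,0,0,0,0,0,0.052]
  ]
}}

```text
clock: 9.55
eef_pos: [406.4, -243.4, 52.5]
tool_rot: [-3.14, 0.001, -3.044]
force: [-1.3, -0.3, 6.2]
width: 52.3
gripper_force: 3.2
```

Request:
{"fn": "move_arm", "kwargs": {
  "steps": [
    [0,0,0,0,0,-0.002,0.052],
    [0,0,0,0,0,-0.002,0.052],
    [0,0,0,0,0,-0.001,0.052]
  ]
}}

```text
clock: 9.85
eef_pos: [406.4, -243.4, 47.6]
tool_rot: [-3.14, 0.001, -3.044]
force: [-0.6, 0.8, 8.7]
width: 51.9
gripper_force: 4.4
```

Request:
{"fn": "move_arm", "kwargs": {
  "steps": [
    [0,0,0,0,0,-0.001,0.052],
    [0,0,0,0,0,-0.001,0.052]
  ]
}}

```text
clock: 10.05
eef_pos: [406.4, -243.4, 46.6]
tool_rot: [-3.139, 0.001, -3.044]
force: [-5.0, 2.2, 31.5]
width: 52.3
gripper_force: 15.7
```

Both buttons are fully down at about 15 N each. I'll hold them there.

Request:
{"fn": "move_arm", "kwargs": {
  "steps": [
    [0,0,0,0,0,0,0.052],
    [0,0,0,0,0,0,0.052],
    [0,0,0,0,0,0,0.052],
    [0,0,0,0,0,0,0.052],
    [0,0,0,0,0,0,0.052]
  ]
}}

```text
clock: 10.55
eef_pos: [406.4, -243.4, 46.7]
tool_rot: [-3.139, 0.001, -3.043]
force: [-3.8, 1.7, 21.1]
width: 51.8
gripper_force: 10.5
```

Request:
{"fn": "move_arm", "kwargs": {
  "steps": [
    [0,0,0,0,0,0,0.052],
    [0,0,0,0,0,0,0.052],
    [0,0,0,0,0,0,0.052],
    [0,0,0,0,0,0,0.052],
    [0,0,0,0,0,0,0.052]
  ]
}}

```text
clock: 11.05
eef_pos: [406.4, -243.4, 46.7]
tool_rot: [-3.139, 0.001, -3.043]
force: [-4.4, 0.6, 21.2]
width: 52.3
gripper_force: 10.5
```

Request:
{"fn": "move_arm", "kwargs": {
  "steps": [
    [0,0,0,0,0,0,0.052],
    [0,0,0,0,0,0,0.052],
    [0,0,0,0,0,0,0.052],
    [0,0,0,0,0,0,0.052],
    [0,0,0,0,0,0,0.052]
  ]
}}

```text
clock: 11.55
eef_pos: [406.4, -243.4, 46.7]
tool_rot: [-3.139, 0.001, -3.044]
force: [-3.8, 1.7, 21.2]
width: 52.1
gripper_force: 10.5
```

Request:
{"fn": "move_arm", "kwargs": {
  "steps": [
    [0,0,0,0,0,0,0.052],
    [0,0,0,0,0,0,0.052],
    [0,0,0,0,0,0,0.052],
    [0,0,0,0,0,0,0.052],
    [0,0,0,0,0,0,0.052]
  ]
}}

```text
clock: 12.05
eef_pos: [406.4, -243.4, 46.7]
tool_rot: [-3.139, 0.001, -3.044]
force: [-2.8, 0.7, 20.5]
width: 52.1
gripper_force: 10.5
```

Request:
{"fn": "move_arm", "kwargs": {
  "steps": [
    [0,0,0,0,0,0,0.052],
    [0,0,0,0,0,0,0.052],
    [0,0,0,0,0,0,0.052],
    [0,0,0,0,0,0,0.052],
    [0,0,0,0,0,0,0.052]
  ]
}}

```text
clock: 12.55
eef_pos: [406.5, -243.4, 46.7]
tool_rot: [-3.139, 0.001, -3.044]
force: [-3.7, 1.6, 20.9]
width: 52.0
gripper_force: 10.5
```

```bash
cat > beam.py <<'E'
from h import *
for cam in ("top","side"):
    im,d=eyes.get_image(cam); c=eyes.calibration(cam); cv2.imwrite(f"pics/b_{cam}.png",im)
    for r in finder.pinpoint(cam,"clamp_beam")[:1]: print(cam,round(r["confidence"],2),w(c,r["location"]).round(1))
    for r in finder.cut_out(cam,"clamp_beam")[:1]:
        v,u=np.where(r["mask"]); z=np.array([w(c,[(a-c["cx"])/c["fx"]*k,(b-c["cy"])/c["fy"]*k,k])[2] for a,b,k in zip(u,v,d[v,u]) if k>0])
        print(" mask z",len(z),np.percentile(z,[5,25,50,75,95]).round())
s=telemetry.read_state(); print(s["clock"],s["force"])
E
python3 beam.py
```

```text
top 0.78 [ 520.9 -255.6  217.6]
 mask z 981 [231. 248. 250. 252. 261.]
side 0.55 [ 517.9 -253.   223.1]
 mask z 866 [ 93. 170. 236. 249. 256.]
12.85 [-4.09666649  2.17658287 20.59106442]
```

Request:
{"fn": "move_arm", "kwargs": {
  "steps": [
    [0,0,0,0,0,0,0.052],
    [0,0,0,0,0,0,0.052],
    [0,0,0,0,0,0,0.052],
    [0,0,0,0,0,0,0.052],
    [0,0,0,0,0,0,0.052]
  ]
}}

```text
clock: 13.35
eef_pos: [406.5, -243.5, 46.7]
tool_rot: [-3.139, 0.001, -3.044]
force: [-4.1, 1.7, 21.6]
width: 51.7
gripper_force: 10.5
```

Request:
{"fn": "move_arm", "kwargs": {
  "steps": [
    [0,0,0,0,0,0,0.052],
    [0,0,0,0,0,0,0.052],
    [0,0,0,0,0,0,0.052],
    [0,0,0,0,0,0,0.052],
    [0,0,0,0,0,0,0.052]
  ]
}}

```text
clock: 13.85
eef_pos: [406.4, -243.4, 46.7]
tool_rot: [-3.139, 0.001, -3.043]
force: [-3.9, 1.3, 20.7]
width: 52.5
gripper_force: 10.5
```

```bash
python3 beam.py
```

```text
mask z 992 [229. 248. 250. 252. 261.]
side 0.81 [ 518.1 -253.1  224.5]
 mask z 858 [ 95. 175. 236. 250. 257.]
14.15 [-3.01919917  1.18547723 20.60769132]
```

The bridge is at its top stop: origin at about 223 mm, unchanged over the last second. I'll raise straight up and draw back towards the robot, away from the bridge.

Request:
{"fn": "move_arm", "kwargs": {
  "steps": [
    [0,0,0,0,0,0.01,0.052],
    [0,0,0,0,0,0.03,0.052],
    [0,0,0,-0.01,0,0.04,0.052],
    [0,0,0,-0.02,-0.01,0.04,0.052],
    [0,0,0,0,0,0.02,0.052]
  ]
}}

```text
clock: 14.65
eef_pos: [374.3, -254.6, 187.3]
tool_rot: [-3.139, -0.0, -3.046]
force: [0.3, 0.1, -0.5]
width: 51.6
gripper_force: 0.0
```

Request:
{"fn": "move_arm", "kwargs": {
  "steps": [
    [0,0,0,0,-0.04,0.02,0.052],
    [0,0,0,0,-0.04,0.02,0.052],
    [0,0,0,0,-0.02,0,0.052],
    [0,0,0,0,0,0,0.052],
    [0,0,0,0,0,0,0.052]
  ]
}}

```text
clock: 15.15
eef_pos: [375.6, -352.4, 224.5]
tool_rot: [3.14, -0.001, -3.044]
force: [-0.7, 0.1, -0.3]
width: 51.5
gripper_force: 0.0
```

```bash
python3 beam.py; python3 chk.py w8; python3 - <<'E'
import cv2
im=cv2.imread("pics/b_top.png")[140:270,220:440]
cv2.imwrite("pics/fin.png",cv2.resize(im,None,fx=3.5,fy=3.5,interpolation=cv2.INTER_CUBIC))
E
```

```text
top 0.73 [ 516.5 -253.9  221.6]
side 0.8 [ 517.6 -251.4  223.1]
 mask z 728 [ 66. 142. 228. 247. 255.]
15.45 [ 0.44514328 -0.04621416  0.28882729]
15.45 [ 376.17854574 -352.08603385  224.85318302] -3.041844157681576 51.95878123853753 [ 0.44514328 -0.04621416  0.28882729]
yel [374 207  25  25 494] mean [ 410.1 -273.9   87.1] x [399. 423.] y [-285. -261.] z [78. 88. 90.]
yel [426 206  27  26 524] mean [ 403.9 -214.9   86.8] x [393. 417.] y [-226. -201.] z [78. 88. 90.]
yel [351 283  27  61 898] mean [ 497.3 -294.   135.6] x [483. 525.] y [-301. -286.] z [105. 139. 166.]
red [310 203  20  25 408] mean [ 417.7 -346.7   71.9] x [404. 435.] y [-357. -336.] z [68. 71. 76.]
403 73.5; 408 74.4; 413 71.9; 418 70.6; 423 70.4; 428 70.4; 433 69.1;
```

View pics/w8.png

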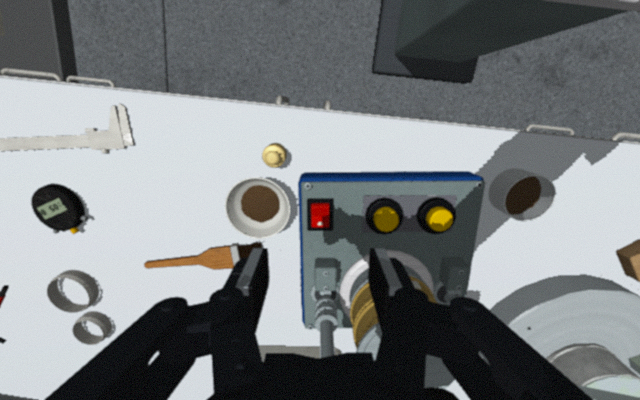

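The wrist view shows the rocker at (320,215) off, with its rear half level, and the buttons at (386,216) and (437,216) back out at z≈89. The bridge is up, the bystanders are where they were, and the gripper touches nothing, so I'm handing in.

```bash
python3 -c "
from cell import ctrl; print(ctrl.finish_job())"
```

```text
the job is handed in; nothing more can be done
None
```

The job is handed in: the rocker switch is off, both buttons were held until the clamp bridge reached its top stop and then let back up, and in the last pictures nothing round the shaker had moved.

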